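# Draw out the laundry caddy's handle to its second stop

### The arm

A 6-joint arm with a two-finger parallel gripper is mounted at the origin on the work surface. World frame = base frame: x ahead of the robot, y to its left, z up, the work surface at z = 0. Lengths are in mm, angles in rad, forces in N, time in s.
With the tool pointing down it reaches from about 225 to 725 mm from the base axis. Payload 3.1 kg.
Tool frame: the origin (TCP) lies on the mounting face of the last link; the fingertips stand 173 mm ahead of it and the grasp point (between the pads) lies 155 mm ahead of it (robot.grip_point_offset is the z of the grasp point in the tool frame, in mm); z points along the fingers, y is the line along which they close (so a half turn about z gives the same grasp; the last joint's range is limited). The gripper opens to 85 mm and grips with 20 to 120 N. Pads are 22 mm wide; open, the fingers measure 114 mm over their backs; the gripper's body (76 mm by 85 mm) begins 54 mm behind the grasp point. The pads swing forward as they close: fully open they stand 13 mm farther back than shut.
Start: joints at [-1.235, 0.048, 0.099, 1.622, 0, 1.443], TCP at [234.843, -469.539, 404.712] pointing down, gripper open.
Joint ranges: [-2.91, 2.91], [-0.99, 1.94], [-1.21, 1.42], [-2.12, 2.29], [-1.49, 1.47], [-3.14, 3.14]. Speed limits (rad/s): [2.79, 2.79, 3.14, 3.14, 3.14, 3.14].

### API

Orientations are given as a rotation vector (axis times angle).
In Python, from station import robot gives the robot as it stands.
- The arm moves only by the tool carry_out, never from a script. Its argument "deltas" is a list of rows, each a list of 7 numbers: the shift along the tool's x, y, z in m, then the turn, a rotation vector about the tool's x, y, z in degrees, then the closure, from 0 (fully open) to 1 (shut). A call has 1 to 20 rows; each row is the pose to reach, as a shift and turn from the pose commanded when the call began, along the tool's axes at that moment; what a row does not reach only later rows make up. A row lasts 1/12 s, in which the tool goes at most 41.7 mm and 7.16 degrees, less where a joint would pass 70% of its speed; a pose out of reach is approached as far as the arm can. A call with a gripper value outside its range is refused whole. The fingers move at their own pace and stop on an object; "newtons" is the grip in N (left out, the last holds). Time passes only in rows, so rows that repeat a pose let the fingers close. It gives the time, the measured TCP pose, the force, the opening and the grip force at its end, in the units of the state.
- robot.state(): the state, without advancing time (a new reading comes with each control period).
- robot.snapshot(name): name is "scene" or "top"; returns the picture (400x640x3 uint8, red, green, blue); there is no depth.
- robot.camera_info(name): a dict with "intrinsics" (3x3 intrinsics, pixels), "R" (3x3) and "t" (3): a world point X has camera coordinates R X + t. Camera axes: x right, y down, z forward; pixel columns grow to the right and rows downward; lengths in mm; the calibration is good to about 2 mm. A picture is of the moment at which its call begins. camera_info takes no time and is no camera call.
- robot.finish_job(): hands the job in; it is judged then, once.
The state is a dict: "t": time; "q": joint angles; "qd": joint speeds; "effort": joint torques, N m; "tcp_pos": TCP position; "orientation": TCP orientation; "contact_force": force on the tool from outside, world axes, zero at the start; "wrist_torque": the same for the moment, N m; "width": finger opening in mm; "grip_force": force on a finger pad.
Only numpy, scipy, OpenCV 4.12 (cv2) and the standard library are available. Lean on these libraries where they do the work, as an engineer would, in place of code of your own. Each camera call takes 0.05 s, during which the arm holds its last target. There are 200 camera calls.

### The job

Squeeze the red release button in the grip bar of the laundry caddy and, keeping it pressed, draw the handle up past its first stop until you feel it come up against the second stop, gently, without yanking on it. The second stop has no catch: finish while still holding the handle there, button squeezed, with a light steady pull against the stop. Leave the bottles and the other things about as they are.

Things in the scene. Friction and masses are not known exactly. Their poses are not given: they have to be found in the camera images.
- grip (a point): Centre of the caddy handle's black grip bar: 112 mm long, 26 mm wide, 26 mm high, on a flat aluminium post. Handle down: 193 mm above the work surface, 43 mm over the column's top. Axes: y along the bar, x across it towards the red button, z up. Handle and bar weigh 0.35 to 0.55 kg, the post's friction is 2 N; let go, it sinks by itself.
- button (a joint): Red release button, 34 mm long, 18 mm high, mid of the bar's +x side. 0 = out, 7.5 mm proud; 0.006 m = fully in, 1.5 mm proud. Spring: 3 N to start, 8 N fully in. Over 4.5 mm in it frees the handle; less, and a catch blocks it when down and at the first stop. It rides with the bar: pressed by squeezing bar and button between the fingers, 33.5 mm wide, then 27.5 mm.
- handle (a joint): How far the handle is drawn out, in m: 0 fully down; 0.045 at the first stop, where the catch springs in if the button is out; the second stop comes between 0.075 and 0.105 m, wherever the orange thumbscrew is clamped.
- shoulder_top (a point): Hidden inside the column: upper face of the shoulder at the foot of the handle's post, 165 mm below the grip bar's centre. It rises with the handle and meets the underside of the thumbscrew's inner end: that is the second stop, hard and without a catch. The gap from here up to stop_underside is the travel left.
- stop_underside (a point): Underside of the inner end of the thumbscrew, on the column's axis; 4 mm below the thumbscrew's centre line.
- stop: Orange thumbscrew, 22 mm across, clamped in the black slot on the +x face of the column; its height sets the second stop and differs from time to time; origin on the column's axis at the screw's height. It does not move; leave it as it is.
- caddy: Grey laundry caddy, fixed: tray 160 x 270 mm on small wheels, rim 70 mm above the surface, in its middle a white column 46 x 44 mm, top 150 mm above the surface, in which the handle's post slides up. Origin on the surface under the column's axis, z up, x towards the side with button and thumbscrew, y along the grip bar.
- stain_bottle: White bottle, 48 mm across, 100 mm high, loose in the caddy's tray; leave alone. Origin under its centre.
- tablet_jar: Jar, 56 mm across, 70 mm high, loose in the caddy's tray; leave alone. Origin under its centre.
- starch_can: Metal can, 48 mm across, 95 mm high, loose in the caddy's tray; leave alone. Origin under its centre.
- detergent_jug: Blue detergent jug 75 x 130 mm, 210 mm high, on the surface to the left; leave alone. Origin under its centre.
- powder_carton: Orange carton 60 x 100 mm, 130 mm high, on the surface to the left; leave alone. Origin under its centre.
- dosing_cup: White open cup, 64 mm across, 55 mm high, on the surface to the right; leave alone. Origin under its centre.
- lint_brush: Brush lying on the surface to the right, about 200 mm long; leave alone.
- peg_tub: Green open tub 110 x 140 mm, 60 mm high, on the surface to the right; leave alone. Origin under its centre.

How it is judged:
By the outcome, as a careful person would: the job done as asked, in the order asked, and still so for the second after the job is handed in, while the arm keeps its last pose, push and grip.
It also fails if it takes over 40 s, if anything falls off the work surface, if the arm or the gripper's body presses on something with over 40 N, if the wrist force passes 120 N, or if a joint passes its speed limit or range.

## Working session

There is one attempt and no reset: what is moved stays moved. The work goes in short steps, Python scripts to look and compute and a tool call to move; the robot and the scene stay as the last step left them, time stands still between calls to the robot, and variables do not carry over. Pictures are saved under pics/ and viewed, at most 10 in all, crops included, and the job is handed in when it is done.

Besides the shell and the picture viewer there is one more tool, called after "Request:" as name([rows], argument=value, ...), one row to a line, values as JSON. carry_out: Moves the arm, as the interface text tells. Its arguments: {"type":"object","properties":{"deltas":{"type":"array","items":{"type":"array","items":{"type":"number"}}},"newtons":{"type":"number"}},"required":["deltas"]}

```bash
mkdir -p pics; python3 - <<'E'
from station import robot
import cv2,numpy as np
for n in("scene","top"):
    im=robot.snapshot(n); cv2.imwrite(f"pics/{n}0.png",cv2.cvtColor(im,cv2.COLOR_RGB2BGR))
    c=robot.camera_info(n); print(n,np.round(c["intrinsics"],1).tolist(),np.round(c["R"],4).tolist(),np.round(c["t"],1).tolist())
s=robot.state();print(s)
E
```

```text
scene [[452.0, 0.0, 321.6], [0.0, 452.0, 207.1], [0.0, 0.0, 1.0]] [[-0.4125, 0.9108, 0.0155], [0.5473, 0.2614, -0.795], [-0.7282, -0.3195, -0.6064]] [258.7, -177.6, 1805.1]
top [[410.9, 0.0, 317.5], [0.0, 410.9, 199.2], [0.0, 0.0, 1.0]] [[-0.0002, -0.9998, 0.0191], [-0.998, -0.0011, -0.0632], [0.0632, -0.0191, -0.9978]] [-47.3, 526.5, 1491.0]
{'t': 0.1, 'q': array([-1.23477452e+00,  4.86731204e-02,  9.77396493e-02,  1.62199867e+00,
        2.68846489e-05,  1.44298404e+00]), 'qd': array([ 0.00127777, -0.00178505,  0.003884  , -0.00055718, -0.00050945,
        0.00172197]), 'effort': array([ 1.88475344e-03, -3.39851046e+01,  3.20935822e+01,  1.58173899e-02,
       -1.29637619e-04,  1.81007550e-06]), 'tcp_pos': array([ 234.79865004, -469.35850599,  403.6282244 ]), 'orientation': array([-3.05541446e+00, -7.21586238e-01,  3.06424194e-04]), 'contact_force': array([-0.36828644,  0.0249556 , -0.81805278]), 'wrist_torque': array([-0.00411995,  0.00339713,  0.00245439]), 'grip_force': 0.0, 'width': 85.37794348111376}
```

View pics/scene0.png

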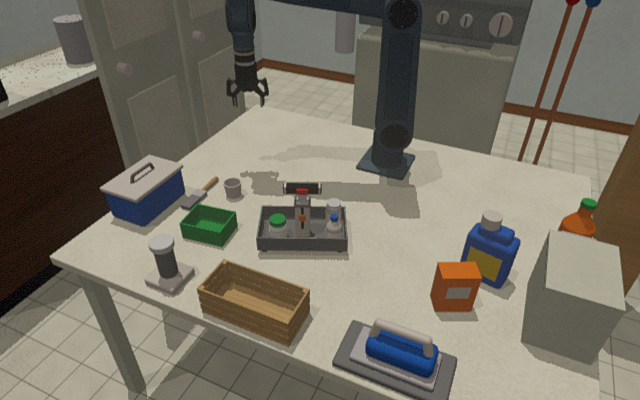

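View pics/top0.png

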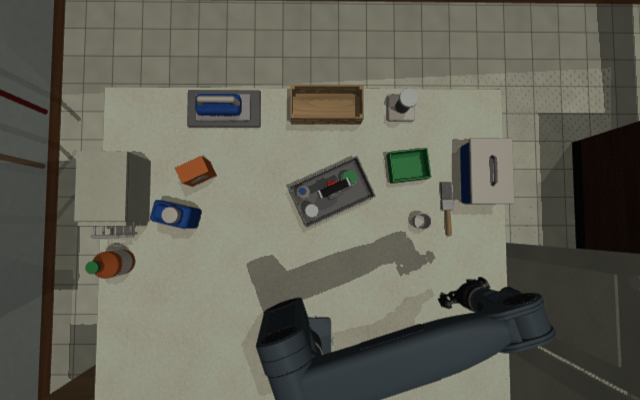

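The scene view shows the caddy at about (302,228), with the black bar at (302,188), the red button below it and the orange thumbscrew near (302,218). The top view shows the bar at about (334,187), tilted, with the red button on its far (+x) side. Next I'll zoom in and mask.

```bash
python3 - <<'E'
import cv2,numpy as np
a=cv2.imread("pics/scene0.png")[170:260,250:355];b=cv2.imread("pics/top0.png")[150:230,280:385]
a=cv2.resize(a,None,fx=6,fy=6,interpolation=cv2.INTER_CUBIC)[:540];b=cv2.resize(b,None,fx=6,fy=6,interpolation=cv2.INTER_CUBIC)
cv2.imwrite("pics/a.png",a);cv2.imwrite("pics/b.png",b)
for n,(r0,r1,c0,c1) in(("scene",(170,260,250,355)),("top",(150,230,280,385))):
    im=cv2.imread(f"pics/{n}0.png")[r0:r1,c0:c1];h=cv2.cvtColor(im,cv2.COLOR_BGR2HSV)
    H,S,V=cv2.split(h)
    for nm,m in(("red",((H<6)|(H>172))&(S>130)&(V>60)),("orange",(H>=6)&(H<20)&(S>130)&(V>60)),("black",(V<45))):
        N,l,st,ce=cv2.connectedComponentsWithStats(m.astype(np.uint8))
        for i in range(1,N):
            if st[i,4]>3: 
                ys,xs=np.where(l==i);rc=cv2.minAreaRect(np.c_[xs,ys].astype(np.float32))
                print(n,nm,st[i,4],np.round(ce[i]+[c0,r0],1),np.array(st[i,:4])+[c0,r0,0,0],np.round(rc[1],1),round(rc[2],1))
E
```

```text
scene red 71 [301.8 190.6] [296 188  13   7] [12.  6.] 0.0
scene orange 43 [301.9 217.5] [299 214   7   8] [6.4 6.4] 45.0
scene black 39 [290.6 190. ] [287 187   9   6] [5. 8.] 90.0
scene black 36 [312.4 190. ] [306 186  12   8] [11.4  6.1] 5.7
scene black 5 [302. 211.] [302 209   1   5] [4. 0.] -90.0
scene black 6 [302.  224.5] [302 222   1   6] [5. 0.] -90.0
top red 27 [331.4 183. ] [327 181  10   5] [2.6 9.8] 68.2
top orange 15 [328.5 181.4] [326 180   6   4] [2.2 5.7] 71.6
top black 130 [363.6 177.4] [353 158  21  39] [41.1  5.4] 67.9
top black 4 [339.  165.5] [338 165   3   2] [0.7 2.1] 45.0
top black 234 [333.8 187.8] [320 179  29  19] [ 9.8 27.7] 63.4
top black 21 [297.3 185. ] [293 182  10   7] [2.7 9.8] 63.4
top black 9 [308.9 222.7] [307 221   5   4] [1.3 4.9] 63.4
```

View pics/a.png

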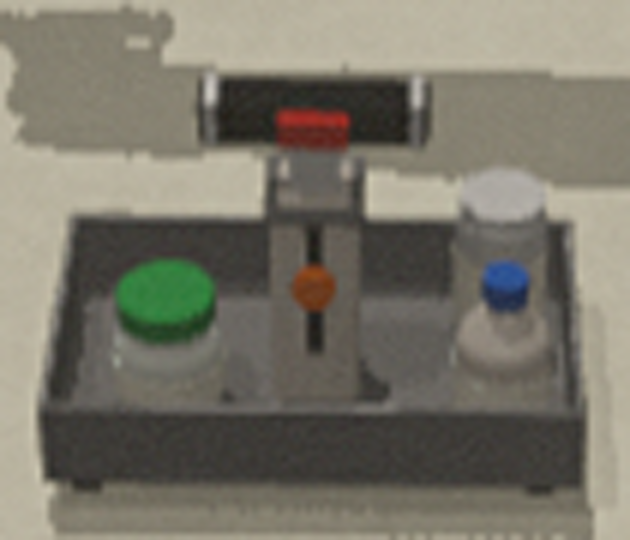

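View pics/b.png

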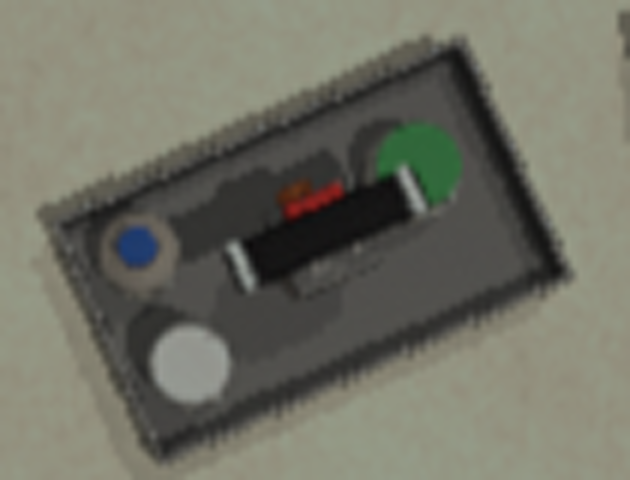

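The bar, including its silver ends, runs from about (319.5,194) to (348.5,181) in the top view. The button is on the far side at (331,183) and the thumbscrew is at scene (302,217.5). Next I'll work out world positions.

```bash
cat > h.py <<'E'
from station import robot
import numpy as np
def ray(n,u,v):
    c=robot.camera_info(n);K,R,t=map(np.array,(c["intrinsics"],c["R"],c["t"]))
    d=R.T@np.linalg.solve(K,[u,v,1.]);return -R.T@t,d/np.linalg.norm(d)
def onz(n,u,v,z):
    o,d=ray(n,u,v);return o+d*(z-o[2])/d[2]
def tri(p,q):
    (o1,d1),(o2,d2)=ray("scene",*p),ray("top",*q)
    s=np.linalg.lstsq(np.c_[d1,-d2],o2-o1,rcond=None)[0]
    a,b=o1+s[0]*d1,o2+s[1]*d2;return (a+b)/2,np.linalg.norm(a-b)
def proj(n,X):
    c=robot.camera_info(n);p=np.array(c["intrinsics"])@(np.array(c["R"])@X+c["t"]);return p[:2]/p[2]
E
python3 - <<'E'
from h import *
import cv2
np.set_printoptions(precision=1,suppress=True)
f=lambda x,y:((x+.5)/6-.5+280,(y+.5)/6-.5+150)
g=lambda x,y:((x+.5)/6-.5+250,(y+.5)/6-.5+170)
print("cams",ray("scene",0,0)[0],ray("top",0,0)[0])
P=[onz("top",*f(*p),206) for p in((228,240),(252,290),(425,212),(402,168))]
print(P); c=sum(P)/4; print("bar c",c)
l,r=(P[0]+P[1])/2,(P[2]+P[3])/2;d=l-r;print("len",np.hypot(*d[:2]),"yaw y-axis",np.degrees(np.arctan2(-d[0],d[1])))
# black part PCA
im=cv2.imread("pics/top0.png");m=(im.max(2)<45);m[:175]=0;m[200:]=0;m[:,:315]=0;m[:,352:]=0
ys,xs=np.where(m);w=np.array([onz("top",x,y,206)[:2] for x,y in zip(xs,ys)]);e,v=np.linalg.eigh(np.cov(w.T));print("pca",w.mean(0),v[:,1],np.sqrt(12*e))
print("scene bar top edge ends z206", onz("scene",*g(205,74),206),onz("scene",*g(425,76),206))
# tray rim corners z=70 & column top
Q=[onz("top",*f(*p),70) for p in((42,212),(450,40),(568,272),(157,455))];print(Q,sum(Q)/4)
for a,b in((0,1),(3,2)):
    d=Q[a]-Q[b];print(np.hypot(*d[:2]),np.degrees(np.arctan2(-d[0],d[1])))
print("red tri",tri((301.8,190.6),(331.4,183.)),"orange tri",tri((301.9,217.5),(328.5,181.4)))
E
```

```text
cams [1518.4  387.5  949.3] [ 431.1  -18.3 1521.9]
[array([545.5, -43.9, 206. ]), array([518.7, -56.7, 206. ]), array([ 560.8, -149.7,  206. ]), array([ 584.5, -137.5,  206. ])]
bar c [552.4 -97.  206. ]
len 101.68412309149959 yaw y-axis 23.489357778103212
pca [551.8 -95.5] [-0.4  0.9] [33.3 91.8]
scene bar top edge ends z206 [ 562.9 -153.8  206. ] [518.1 -56.6 206. ]
[array([573.8,  63.3,  70. ]), array([ 677. , -178.7,   70. ]), array([ 538.6, -247.9,   70. ]), array([430.5,  -4.8,  70. ])] [555. -92.  70.]
263.1724786003061 23.09524878779433
266.0954611668897 23.973775434048726
red tri (array([568.4, -90.5, 197.6]), np.float64(3.5211868418292878)) orange tri (array([582.7, -84.7, 110.9]), np.float64(2.5869127660892404))
```

```bash
cat >> h.py <<'E'
from scipy.spatial.transform import Rotation as Ro
YAW=23.5
def plan(p,yaw=YAW):
    s=robot.state();R=Ro.from_rotvec(s["orientation"]);a=np.radians(yaw)
    y=np.array([np.cos(a),np.sin(a),0]);z=np.array([0,0,-1.])
    G=Ro.from_matrix(np.c_[np.cross(y,z),y,z])
    print("shift m",np.round(R.inv().apply(np.array(p)-s["tcp_pos"])/1000,4),"turn",np.round((R.inv()*G).as_rotvec(degrees=True),2),"tcp",np.round(s["tcp_pos"],1))
E
python3 -c "
from h import *
plan([555.5,-93,404.7])"
```

```text
shift m [ 0.4552 -0.1931 -0.0005] turn [-8.000e-02 -1.100e-01 -8.692e+01] tcp [ 234.8 -469.4  403.6]
```

Request:
carry_out([
  [0.03, -0.0127, 0, 0, 0, -5.7, 0],
  [0.06, -0.0255, 0, 0, 0, -11.5, 0],
  [0.09, -0.038, 0, 0, 0, -17.2, 0],
  [0.12, -0.051, 0, 0, 0, -23, 0],
  [0.15, -0.0637, 0, 0, 0, -28.7, 0],
  [0.18, -0.0764, 0, 0, 0, -34.4, 0],
  [0.21, -0.089, 0, 0, 0, -40.1, 0],
  [0.24, -0.102, 0, 0, 0, -45.8, 0],
  [0.27, -0.1146, 0, 0, 0, -51.6, 0],
  [0.3, -0.1273, 0, 0, 0, -57.3, 0],
  [0.33, -0.14, 0, 0, 0, -63, 0],
  [0.36, -0.1528, 0, 0, 0, -68.7, 0],
  [0.39, -0.1655, 0, 0, 0, -74.5, 0],
  [0.42, -0.178, 0, 0, 0, -80.2, 0],
  [0.4552, -0.1931, 0, 0, 0, -86.9, 0],
  [0.4552, -0.1931, 0, 0, 0, -86.9, 0],
  [0.4552, -0.1931, 0, 0, 0, -86.9, 0],
  [0.4552, -0.1931, 0, 0, 0, -86.9, 0],
], newtons=40)

```text
t: 1.6
tcp_pos: [555.4, -93.1, 404.0]
orientation: [-1.723, -2.625, 0.002]
contact_force: [0.8, -0.2, 0.1]
width: 85.4
grip_force: 0.0
```

```bash
python3 - <<'E'
from h import *
import cv2
plan([555.5,-93,346])
print(robot.state()["q"],robot.state()["contact_force"])
ims=[]
for n,(r0,r1,c0,c1) in(("scene",(130,235,250,355)),("top",(125,230,280,385))):
    im=cv2.cvtColor(robot.snapshot(n),cv2.COLOR_RGB2BGR);ims.append(cv2.resize(im[r0:r1,c0:c1],(400,400),interpolation=cv2.INTER_CUBIC))
cv2.imwrite("pics/c.png",np.hstack(ims))
E
```

```text
shift m [0.0001 0.0003 0.058 ] turn [-0.1  -0.03 -0.04] tcp [555.4 -93.1 404. ]
[-2.85082352e-01  1.49539584e-01  2.07101246e-01  1.63005776e+00
 -6.34565879e-04  8.76262806e-01] [ 0.84826491 -0.19968244  0.12541696]
```

View pics/c.png

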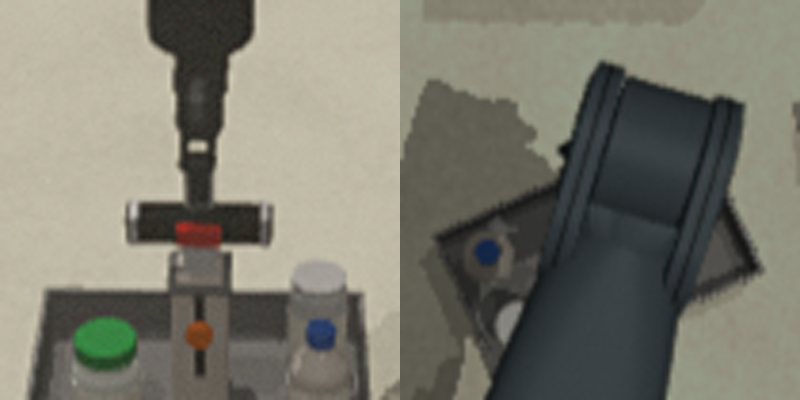

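The scene view shows the fingers directly above the red button and in line with the column at (199,200). I'll descend.

Request:
carry_out([
  [0, 0, 0.01, 0, 0, 0, 0],
  [0, 0, 0.02, 0, 0, 0, 0],
  [0, 0, 0.03, 0, 0, 0, 0],
  [0, 0, 0.04, 0, 0, 0, 0],
  [0, 0, 0.05, 0, 0, 0, 0],
  [0, 0, 0.058, 0, 0, 0, 0],
  [0, 0, 0.058, 0, 0, 0, 0],
  [0, 0, 0.058, 0, 0, 0, 0],
])

```text
t: 2.37
tcp_pos: [555.3, -93.1, 345.7]
orientation: [-1.722, -2.625, 0.001]
contact_force: [0.4, -0.3, -0.3]
width: 85.4
grip_force: 0.0
```

Request:
carry_out([
  [0, 0, 0, 0, 0, 0, 0.2],
  [0, 0, 0, 0, 0, 0, 0.3],
  [0, 0, 0, 0, 0, 0, 0.4],
  [0, 0, 0, 0, 0, 0, 0.45],
  [0, 0, 0, 0, 0, 0, 0.5],
  [0, 0, 0, 0, 0, 0, 0.55],
  [0, 0, 0, 0, 0, 0, 0.55],
])

```text
t: 2.95
tcp_pos: [555.6, -93.2, 346.8]
orientation: [1.723, 2.627, 0.0]
contact_force: [-0.4, -0.2, 0.6]
width: 38.5
grip_force: 0.0
```

Nothing is touching yet at 38.5 mm open. I'll close the rest of the way gently and watch the side force.

Request:
carry_out([
  [0, 0, 0, 0, 0, 0, 0.58],
  [0, 0, 0, 0, 0, 0, 0.61],
  [0, 0, 0, 0, 0, 0, 0.64],
  [0, 0, 0, 0, 0, 0, 0.67],
  [0, 0, 0, 0, 0, 0, 0.7],
  [0, 0, 0, 0, 0, 0, 0.75],
  [0, 0, 0, 0, 0, 0, 0.8],
  [0, 0, 0, 0, 0, 0, 0.8],
], newtons=40)

```text
t: 3.62
tcp_pos: [552.4, -94.5, 347.7]
orientation: [-1.722, -2.622, 0.015]
contact_force: [-14.1, -4.6, 7.7]
width: 26.8
grip_force: 39.8
```

```bash
python3 -c "
from h import *
s=robot.state();R=Ro.from_rotvec(s['orientation']);print(s['width'],s['grip_force'],s['tcp_pos'],s['contact_force'],'tool-frame F',R.inv().apply(s['contact_force']),s['wrist_torque'])"
```

```text
26.78807998699202 39.83784019947052 [552.43109071 -94.51637673 347.66200398] [-14.08883282  -4.5508975    7.72101306] tool-frame F [  1.41696782 -14.81792482  -7.56579322] [-0.87362731  2.45739834  0.29964244]
```

The button is fully in at 26.8 mm. The bar sits about 3 mm toward tool -y, so I'll re-centre to remove the side load and start lifting.

Request:
carry_out([
  [0, -0.0015, 0, 0, 0, 0, 0.8],
  [0, -0.003, 0, 0, 0, 0, 0.8],
  [0, -0.0033, 0, 0, 0, 0, 0.8],
  [0, -0.0033, -0.002, 0, 0, 0, 0.8],
  [0, -0.0033, -0.004, 0, 0, 0, 0.8],
  [0, -0.0033, -0.006, 0, 0, 0, 0.8],
  [0, -0.0033, -0.008, 0, 0, 0, 0.8],
  [0, -0.0033, -0.01, 0, 0, 0, 0.8],
  [0, -0.0033, -0.01, 0, 0, 0, 0.8],
])

```text
t: 4.37
tcp_pos: [551.8, -95.1, 354.5]
orientation: [-1.721, -2.623, 0.006]
contact_force: [-4.1, -4.0, -5.7]
width: 26.8
grip_force: 40.6
```

The handle is moving with the wrist reading about 6 N, which matches its weight plus friction. I'll carry on up past the first stop.

Request:
carry_out([
  [0, -0.0005, -0.003, 0, 0, 0, 0.8],
  [0, -0.001, -0.006, 0, 0, 0, 0.8],
  [0, -0.001, -0.009, 0, 0, 0, 0.8],
  [0, -0.001, -0.012, 0, 0, 0, 0.8],
  [0, -0.001, -0.015, 0, 0, 0, 0.8],
  [0, -0.001, -0.018, 0, 0, 0, 0.8],
  [0, -0.001, -0.021, 0, 0, 0, 0.8],
  [0, -0.001, -0.024, 0, 0, 0, 0.8],
  [0, -0.001, -0.027, 0, 0, 0, 0.8],
  [0, -0.001, -0.03, 0, 0, 0, 0.8],
  [0, -0.001, -0.033, 0, 0, 0, 0.8],
  [0, -0.001, -0.036, 0, 0, 0, 0.8],
  [0, -0.001, -0.039, 0, 0, 0, 0.8],
  [0, -0.001, -0.042, 0, 0, 0, 0.8],
  [0, -0.001, -0.045, 0, 0, 0, 0.8],
  [0, -0.001, -0.048, 0, 0, 0, 0.8],
  [0, -0.001, -0.05, 0, 0, 0, 0.8],
  [0, -0.001, -0.05, 0, 0, 0, 0.8],
])

```text
t: 5.87
tcp_pos: [551.1, -95.1, 407.2]
orientation: [-1.723, -2.626, 0.003]
contact_force: [-3.8, -4.8, -4.5]
width: 26.6
grip_force: 40.2
```

```bash
python3 - <<'E'
from h import *
import cv2
s=robot.state();print(Ro.from_rotvec(s['orientation']).inv().apply(s['contact_force']),s['tcp_pos'])
im=cv2.cvtColor(robot.snapshot("scene"),cv2.COLOR_RGB2BGR)
cv2.imwrite("pics/d.png",cv2.resize(im[130:235,250:355],(500,500),interpolation=cv2.INTER_CUBIC))
E
```

```text
[-2.92745905 -5.35380125  4.53363945] [551.14677707 -95.1231454  407.22616372]
```

View pics/d.png

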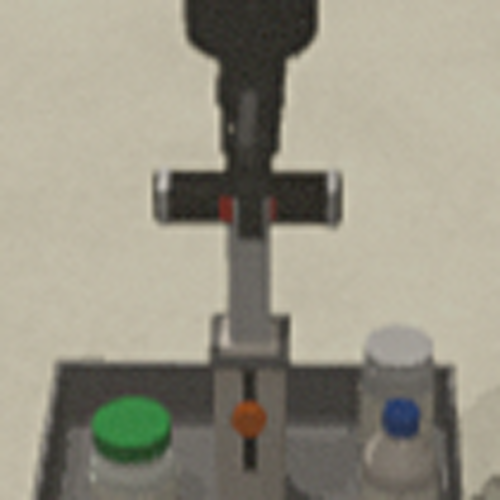

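The bar is up about 60 mm with the post showing and the button held between the pads at (250,208). The wrist force is still only the handle's weight. I'll slow down and feel for the stop.

Request:
carry_out([
  [0, -0.0005, -0.0015, 0, 0, 0, 0.8],
  [0, -0.001, -0.003, 0, 0, 0, 0.8],
  [0, -0.001, -0.0045, 0, 0, 0, 0.8],
  [0, -0.001, -0.006, 0, 0, 0, 0.8],
  [0, -0.001, -0.0075, 0, 0, 0, 0.8],
  [0, -0.001, -0.009, 0, 0, 0, 0.8],
  [0, -0.001, -0.01, 0, 0, 0, 0.8],
  [0, -0.001, -0.011, 0, 0, 0, 0.8],
  [0, -0.001, -0.012, 0, 0, 0, 0.8],
  [0, -0.001, -0.012, 0, 0, 0, 0.8],
])

```text
t: 6.75
tcp_pos: [550.8, -95.3, 419.1]
orientation: [1.723, 2.626, 0.0]
contact_force: [0.3, -3.4, -5.5]
width: 26.6
grip_force: 39.9
```

Request:
carry_out([
  [0, 0, -0.0007, 0, 0, 0, 0.8],
  [0, 0, -0.0014, 0, 0, 0, 0.8],
  [0, 0, -0.002, 0, 0, 0, 0.8],
  [0, 0, -0.003, 0, 0, 0, 0.8],
  [0, 0, -0.003, 0, 0, 0, 0.8],
])

```text
t: 7.17
tcp_pos: [550.8, -95.3, 422.0]
orientation: [1.723, 2.627, 0.0]
contact_force: [0.2, -2.9, -5.3]
width: 26.6
grip_force: 39.8
```

Request:
carry_out([
  [0, 0, -0.0007, 0, 0, 0, 0.8],
  [0, 0, -0.0014, 0, 0, 0, 0.8],
  [0, 0, -0.002, 0, 0, 0, 0.8],
  [0, 0, -0.003, 0, 0, 0, 0.8],
  [0, 0, -0.003, 0, 0, 0, 0.8],
])

```text
t: 7.58
tcp_pos: [550.9, -95.4, 424.0]
orientation: [-1.723, -2.626, 0.0]
contact_force: [1.4, -2.8, -10.9]
width: 26.8
grip_force: 40.7
```

Request:
carry_out([
  [0, 0, -0.0007, 0, 0, 0, 0.8],
  [0, 0, -0.0014, 0, 0, 0, 0.8],
  [0, 0, -0.002, 0, 0, 0, 0.8],
  [0, 0, -0.002, 0, 0, 0, 0.8],
])

```text
t: 7.92
tcp_pos: [551.2, -95.5, 424.0]
orientation: [-1.722, -2.624, 0.001]
contact_force: [3.9, -4.1, -17.2]
width: 26.8
grip_force: 40.7
```

It's against the stop: z holds at 424.0 mm while the pull rises. I'll ease back slightly to a light pull and check that it's steady.

Request:
carry_out([
  [0, 0, 0.0005, 0, 0, 0, 0.8],
  [0, 0, 0.0008, 0, 0, 0, 0.8],
  [0, 0, 0.0008, 0, 0, 0, 0.8],
  [0, 0, 0.0008, 0, 0, 0, 0.8],
  [0, 0, 0.0008, 0, 0, 0, 0.8],
  [0, 0, 0.0008, 0, 0, 0, 0.8],
  [0, 0, 0.0008, 0, 0, 0, 0.8],
  [0, 0, 0.0008, 0, 0, 0, 0.8],
])

```text
t: 8.58
tcp_pos: [551.1, -95.4, 424.0]
orientation: [-1.722, -2.625, 0.001]
contact_force: [4.0, -4.4, -17.1]
width: 26.8
grip_force: 40.8
```

```bash
python3 - <<'E'
from h import *
import cv2
s=robot.state();print(s['contact_force'],s['tcp_pos'],s['width'])
im=cv2.cvtColor(robot.snapshot("scene"),cv2.COLOR_RGB2BGR)
c=im[120:225,250:355];H,S,V=cv2.split(cv2.cvtColor(c,cv2.COLOR_BGR2HSV))
ys,xs=np.where(((H<6)|(H>172))&(S>130)&(V>60));print("red rows",ys.min()+120,ys.max()+120,"pred row shift",proj("scene",np.array([568,-90,193.]))-proj("scene",np.array([568,-90,270.])))
cv2.imwrite("pics/e.png",cv2.resize(im[110:260,240:390],(590,590),interpolation=cv2.INTER_CUBIC))
E
```

```text
[  4.04022152  -4.42070578 -17.13775866] [551.10030703 -95.42301942 423.99189448] 26.777246247439454
red rows 166 170 pred row shift [ 0.27517393 22.58682889]
```

View pics/e.png

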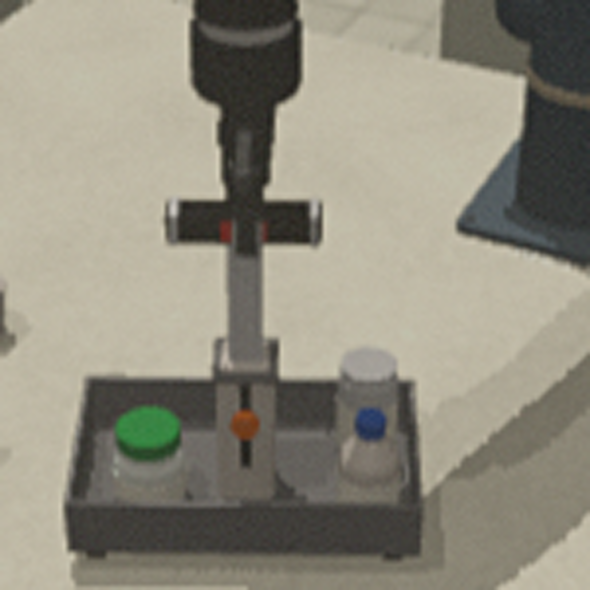

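The picture shows the handle high with bar, button and pads aligned at (245,225) and the bottles undisturbed. The pull is steady at 17 N in all, about 12 N net, so I'll ease it a little more.

Request:
carry_out([
  [0, 0, 0.0005, 0, 0, 0, 0.8],
  [0, 0, 0.001, 0, 0, 0, 0.8],
  [0, 0, 0.001, 0, 0, 0, 0.8],
  [0, 0, 0.001, 0, 0, 0, 0.8],
  [0, 0, 0.001, 0, 0, 0, 0.8],
  [0, 0, 0.001, 0, 0, 0, 0.8],
  [0, 0, 0.001, 0, 0, 0, 0.8],
  [0, 0, 0.001, 0, 0, 0, 0.8],
])

```text
t: 9.3
tcp_pos: [550.9, -95.4, 424.0]
orientation: [-1.723, -2.626, 0.0]
contact_force: [4.2, -4.1, -16.1]
width: 26.4
grip_force: 40.7
```

Request:
carry_out([
  [0, 0, 0, 0, 0, 0, 0.8],
  [0, 0, 0, 0, 0, 0, 0.8],
  [0, 0, 0, 0, 0, 0, 0.8],
  [0, 0, 0, 0, 0, 0, 0.8],
  [0, 0, 0, 0, 0, 0, 0.8],
  [0, 0, 0, 0, 0, 0, 0.8],
])

```text
t: 9.8
tcp_pos: [550.9, -95.4, 424.0]
orientation: [-1.723, -2.626, 0.0]
contact_force: [3.8, -2.8, -16.3]
width: 26.7
grip_force: 40.7
```

The pull is steady at about 16 N, roughly 10 N of it against the stop, so I'll hand in.

```bash
python3 -c "
from station import robot
print(robot.finish_job())"
```

```text
the job is handed in; nothing more can be done
None
```

I handed the job in with the button squeezed and the handle held against its second stop, about 77 mm up, under a steady pull of roughly 10 N beyond the handle's own weight; the bottles in the tray looked undisturbed in the last picture.

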